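# Nest the counting cups on the stand

### The job

Put the tapered counting cups back on their stand: lower the blue cup into the stand's ring and let go of it, then lower the orange cup into the blue one. Ease each cup straight down until it just rests on its taper and release it there, upright; do not let it drop, and do not push it tight, because a push of more than about 20 N (2 kg) jams the cups together. Leave everything else on the counter where it is.

Things in the scene. Friction and masses are not known exactly. Their poses are not given: they have to be found in the camera images.
- stand: Cup stand, fixed: dark steel base 124 mm across, 12 mm thick, a short post, and on three thin rods an upright open aluminium ring, 72 mm across outside, 40 mm high, straight above the origin (centre of the base's underside, on the counter). The ring is tapered inside like the cups (0.16 mm of radius per mm of height), 59.2 mm across at its mouth, open below.
- stand_low (a point): Point on the stand's axis 125 mm above the counter: the lowest that the ring's mouth can be. The post is clamped anew each time, 0 to 45 mm higher, which is not reported: see it or feel for it. The ring floats on a spring (2 N per mm, 12 mm of travel, then solid). The blue cup rests with its foot about 60 mm (57 to 66) below the ring's mouth.
- blue_mid (a point): Blue plastic cup standing upright, open at the top, 100 mm high; this point is on its axis half-way up (50 mm from foot and rim), z along the axis, upward. Outside it tapers from 40 mm across at the foot (0.16 mm of radius per mm of height) up to 70 mm high; above is a straight gripping band 67 mm across, 30 mm high. Cups start either side of the stand; which is left changes.
- blue: The same blue cup, origin at the centre of its foot. 90 to 180 g. Wall 5 mm, the same taper inside; mouth 62 mm across inside, the band 2.5 mm thick at the rim. About 40 mm of the cup, the band included, stays above the ring when it rests there.
- orange_mid (a point): Orange plastic cup standing upright, open at the top, 95 mm high; this point is on its axis half-way up (47.5 mm from foot and rim), z along the axis, upward. Outside it tapers from 42.8 mm across at the foot (0.16 mm of radius per mm of height) up to 65 mm high; above is a straight gripping band 64 mm across, 30 mm high.
- orange: The same orange cup, origin at the centre of its foot. 90 to 180 g, wall 5 mm. Resting in the blue cup, its foot is about 60 mm (57 to 66) below the blue rim and about 35 mm of it, the band included, stays above.
- carton: Bystander, to be left alone: cardboard carton, 100 x 140 x 70 mm. Origin at the centre of its underside.
- tin: Bystander, to be left alone: white and blue paint tin, 107 mm across, 124 mm high. Origin at the centre of its underside.
- tape: Bystander, to be left alone: roll of yellow tape lying flat, 100 mm across, 25 mm high. Origin at the centre of its underside.
- greycup: Bystander, to be left alone: plain grey cup, 92 mm across, 85 mm high, not part of the nest. Origin at the centre of its underside.
- jar: Bystander, to be left alone: amber jar with a steel cap, 68 mm across, 90 mm high. Origin at the centre of its underside.
- wrench: Bystander, to be left alone: steel wrench lying flat, handle towards its own -x. Origin at its middle, on its underside.
- brush: Bystander, to be left alone: brush lying flat, handle towards its own -x. Origin at its middle, on its underside.
There are look-alikes about, which are no part of the job. Of the things that look like the orange, the smaller one is meant.

How it is judged:
By the outcome, as a careful person would: the job done as asked, in the order asked, and still so for the second after the job is handed in, with the robot touching nothing.
It also fails if it takes over 66 s, if anything falls off the work surface, if the arm or the gripper's body presses on something with over 40 N, if the wrist force passes 120 N, or if a joint passes its speed limit or range.

### The arm

A 6-joint arm with a two-finger parallel gripper is mounted at the origin on the work surface. World frame = base frame: x ahead of the robot, y to its left, z up, the work surface at z = 0. Lengths are in m, angles in rad, forces in N, time in s.
With the tool pointing down it reaches from about 0.35 to 0.875 m from the base axis. Payload 15.5 kg.
Tool frame: the origin (TCP) lies between the finger pads; the fingertips stand 11 mm ahead of it and the grasp point (between the pads) lies 8 mm behind it (bot.tcp_to_tips is the distance from the TCP to the fingertips, in m); z points along the fingers, y is the line along which they close (so a half turn about z gives the same grasp; the last joint's range is limited). The gripper opens to 85 mm and grips with 20 to 120 N. Pads are 22 mm wide; open, the fingers measure 114 mm over their backs; the gripper's body (76 mm by 85 mm) begins 54 mm behind the grasp point. The pads swing forward as they close: fully open they stand 13 mm farther back than shut.
Start: joints at [1.065, 0.494, 1.345, -0, 1.302, -0.096], TCP at [0.25, 0.573, 0.208] pointing down, gripper open.
Joint ranges: [-2.91, 2.91], [-0.82, 2.16], [0.22, 2.67], [-1.22, 4.37], [0.12, 2.79], [-3.08, 3.08]. Speed limits (rad/s): [1.89, 1.89, 2.57, 3.01, 3.01, 3.01].

### API

Orientations are given as [roll, pitch, yaw] about the fixed x, y, z axes, in that order (R = Rz(yaw) Ry(pitch) Rx(roll)).
In Python, from plant import bot gives the robot as it stands.
- The arm moves only by the tool drive_tool, never from a script. Its argument "increments" is a list of rows, each a list of 2 entries, a list of its own where there are three numbers: the shift along the tool's x, y, z in mm, then the turn about the tool's z in rad. A call has 1 to 20 rows; each row is the pose to reach, as a shift and turn from the pose commanded when the call began, along the tool's axes at that moment; what a row does not reach only later rows make up. A row lasts 1/10 s, in which the tool goes at most 50 mm and 8.59 degrees, less where a joint would pass 70% of its speed; a pose out of reach is approached as far as the arm can. A call with a gripper value outside its range is refused whole. "claw" is the opening, from 0 (shut) to 1 (fully open), set as the call begins (left out, the last holds). The fingers move at their own pace and stop on an object; "newtons" is the grip in N (left out, the last holds). Time passes only in rows, so rows that repeat a pose let the fingers close. It gives the time, the measured TCP pose, the force, the opening and the grip force at its end, in the units of the state.
- bot.get_obs(): the state, without advancing time (a new reading comes with each control period).
- bot.camera(name): name is "side" or "top"; returns a dict with "image" (400x640x3 uint8, red, green, blue), "depth" (400x640 float32, m along the optical axis (not along the pixel's ray), 0 where there is no reading), "fov_y" (degrees; the focal length in pixels is half the picture's height over the tangent of half this angle, whatever the lens; pixels are square), "cx", "cy" (the principal point, pixels), "R" (3x3) and "t" (3): a world point X has camera coordinates R X + t. Camera axes: x right, y down, z forward; pixel columns grow to the right and rows downward; lengths in m; the calibration is good to about 2 mm. A picture is of the moment at which its call begins.
- bot.close_job(): hands the job in; it is judged then, once.
The state is a dict: "clock": time; "joints": joint angles; "qvel": joint speeds; "effort": joint torques, N m; "eef_pos": TCP position; "ee_rot": TCP orientation; "contact_force": force on the tool from outside, world axes, zero at the start; "torque": the same for the moment, N m; "opening": opening from 0.0 (shut) to 1.0 (fully open); "grasp_force": force on a finger pad.
Only numpy, scipy, OpenCV 4.12 (cv2) and the standard library are available. Lean on these libraries where they do the work, as an engineer would, in place of code of your own. Each camera call takes 0.05 s, during which the arm holds its last target. There are 200 camera calls.

## Working session

There is one attempt and no reset: what is moved stays moved. The work goes in short steps, Python scripts to look and compute and a tool call to move; the robot and the scene stay as the last step left them, time stands still between calls to the robot, and variables do not carry over. Pictures are saved under pics/ and viewed, at most 10 in all, crops included, and the job is handed in when it is done.

Besides the shell and the picture viewer there is one more tool, called after "Emit:" as a command line: name --argument value ..., lists and objects as JSON in quotes. drive_tool: Moves the arm, as the interface text tells. Its arguments: {"type":"object","properties":{"increments":{"type":"array","items":{"type":"array"}},"claw":{"type":"number"},"newtons":{"type":"number"}},"required":["increments"]}

```bash
mkdir -p pics; cat > h.py <<'E'
import numpy as np, cv2
from plant import bot
def cam(n):
    c=bot.camera(n); c['f']=200/np.tan(np.radians(c['fov_y']/2)); c['bgr']=cv2.cvtColor(c['image'],cv2.COLOR_RGB2BGR); return c
def cloud(c):
    v,u=np.mgrid[:400,:640]; d=c['depth']
    P=np.stack([(u-c['cx'])/c['f']*d,(v-c['cy'])/c['f']*d,d],-1)
    return (P-c['t'])@c['R']
def ray(c,u,v,z):
    o=-c['R'].T@c['t']; d=c['R'].T@np.array([(u-c['cx'])/c['f'],(v-c['cy'])/c['f'],1]); return o+d*(z-o[2])/d[2]
E
python3 - <<'E'
from h import *
for n in('side','top'):
    c=cam(n); cv2.imwrite(f'pics/{n}0.png',c['bgr']); np.savez(n+'0.npz',**c); print(n,c['fov_y'],c['cx'],c['cy'],-c['R'].T@c['t'],c['R'].round(3).tolist())
o=bot.get_obs(); print(o); print(bot.tcp_to_tips)
E
```

```text
side 50.028057054167974 315.65902245365993 196.2339157851352 [ 0.10579892 -0.74774897  1.02523117] [[0.85, -0.526, -0.007], [-0.389, -0.62, -0.681], [0.354, 0.581, -0.732]]
top 55.882294386766 317.6254889404905 199.86955779545465 [ 0.33617279 -0.00183399  1.06239535] [[0.108, -0.994, -0.001], [-0.973, -0.105, -0.207], [0.206, 0.023, -0.978]]
{'clock': 0.1, 'joints': array([ 1.06451758e+00,  4.94132202e-01,  1.34605253e+00,  7.96178523e-06,
        1.30245313e+00, -9.55190542e-02]), 'qvel': array([ 3.43270766e-04, -7.85993359e-06, -8.45417594e-04,  5.59666381e-04,
       -1.25822356e-03, -4.37252659e-04]), 'effort': array([ 1.92197176e-04, -8.83595252e+01, -3.84557426e+01, -1.96010615e-04,
        5.47298288e-03,  1.27381586e-04]), 'eef_pos': array([0.24941404, 0.57272445, 0.20765858]), 'ee_rot': array([-3.14055295e+00, -1.07324307e-04,  2.73083079e+00]), 'contact_force': array([ 0.4879683 , -0.80879074, -1.17696369]), 'torque': array([-0.01471872, -0.00410128,  0.00079612]), 'grasp_force': 0.0, 'opening': 0.9992288311600389}
0.011
```

View pics/side0.png

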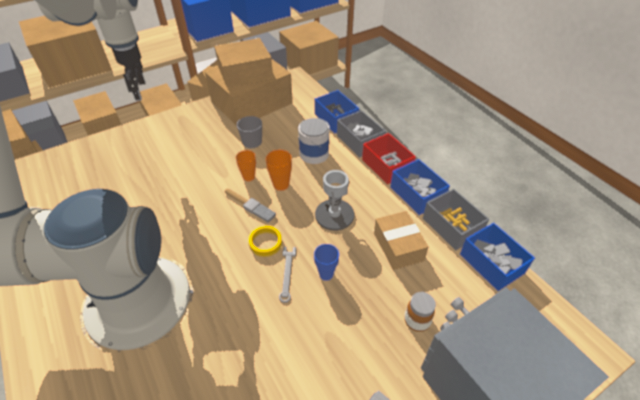

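View pics/top0.png

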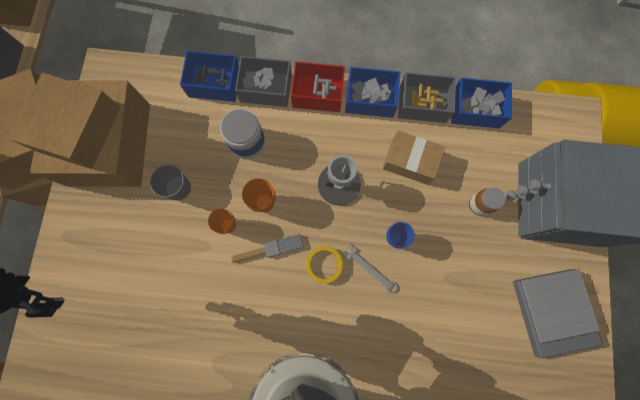

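Both views show two orange cups: a small one at side (246,166) / top (221,221) and a larger one at side (279,170) / top (259,195). The smaller is the one meant. The blue cup is at side (326,262) / top (400,235), and the stand's ring is at side (336,185) / top (342,172). Next I measure their sizes and confirm with a crop.

```bash
cat >> h.py <<'E'
def fitc(p):
    A=np.c_[2*p,np.ones(len(p))]; s=np.linalg.lstsq(A,(p**2).sum(1),rcond=None)[0]; return s[:2],np.sqrt(s[2]+s[:2]@s[:2])
def blob(c,box,hsv=None,zmin=.02):
    P=cloud(c); u0,v0,u1,v1=box; m=np.zeros((400,640),np.uint8); m[v0:v1,u0:u1]=1
    if hsv: m&=cv2.inRange(cv2.cvtColor(c['bgr'],cv2.COLOR_BGR2HSV),hsv[0],hsv[1])//255
    m&=(c['depth']>0)&(P[...,2]>zmin)
    return m,P
OR=((3,120,60),(16,255,255)); BL=((105,120,50),(125,255,255))
E
python3 - <<'E'
from h import *
for n,bx in(('side',dict(small=(230,145,262,190),big=(260,145,300,195),blue=(305,240,350,285),ring=(315,165,355,235))),('top',dict(small=(200,200,240,240),big=(238,172,282,218),blue=(380,215,420,255),ring=(315,150,365,206)))):
    c=dict(np.load(n+'0.npz'))
    for k,b in bx.items():
        m,P=blob(c,b,None if k=='ring' else BL if k=='blue' else OR)
        Q=P[m>0]; zt=np.percentile(Q[:,2],97); 
        # outline at rim: ellipse of hull of near-rim pixels
        rim=((m>0)&(P[...,2]>zt-.008)).astype(np.uint8)
        pts=cv2.findNonZero(rim); (ex,ey),(a,bb),_=cv2.fitEllipse(cv2.convexHull(pts))
        q=P[rim>0]; cc,r=fitc(q[:,:2])
        print(n,k,'n',len(Q),'ztop',zt.round(4),'circ',cc.round(4),round(r*2,4),'raycentre',ray(c,ex,ey,zt)[:2].round(4),'dia',round(max(a,bb)*np.median(c['depth'][rim>0])/c['f'],4))
s=np.load('side0.npz')['bgr'][135:245,220:365]; t=np.load('top0.npz')['bgr'][145:260,195:425]
s=cv2.resize(s,None,fx=4,fy=4,interpolation=3); t=cv2.resize(t,(580,290),interpolation=3)
cv2.imwrite('pics/crop.png',cv2.resize(np.vstack([s,t]),(440,554)) if 0 else np.hstack([cv2.resize(s,(390,296)),cv2.resize(t,(410,205)) if 0 else cv2.copyMakeBorder(cv2.resize(t,(410,205)),0,91,0,0,0)]))
E
```

```text
side small n 458 ztop 0.0914 circ [0.4549 0.2665] 0.0623 raycentre [0.4533 0.2632] dia 0.0658
side big n 798 ztop 0.1175 circ [0.5304 0.1745] 0.0803 raycentre [0.5286 0.171 ] dia 0.0835
side blue n 552 ztop 0.0976 circ [ 0.468  -0.2026] 0.0625 raycentre [ 0.4665 -0.2064] dia 0.0614
side ring n 781 ztop 0.1615 circ [ 0.6075 -0.0335] 0.0661 raycentre [ 0.6053 -0.0369] dia 0.0727
top small n 437 ztop 0.095 circ [0.4603 0.2674] 0.0626 raycentre [0.4599 0.2671] dia 0.0652
top big n 705 ztop 0.122 circ [0.5349 0.1754] 0.0802 raycentre [0.5345 0.1752] dia 0.0825
top blue n 224 ztop 0.1033 circ [ 0.4725 -0.1994] 0.0632 raycentre [ 0.471  -0.1992] dia 0.0673
top ring n 727 ztop 0.165 circ [ 0.612  -0.0318] 0.0655 raycentre [ 0.6114 -0.0317] dia 0.0719
```

View pics/crop.png

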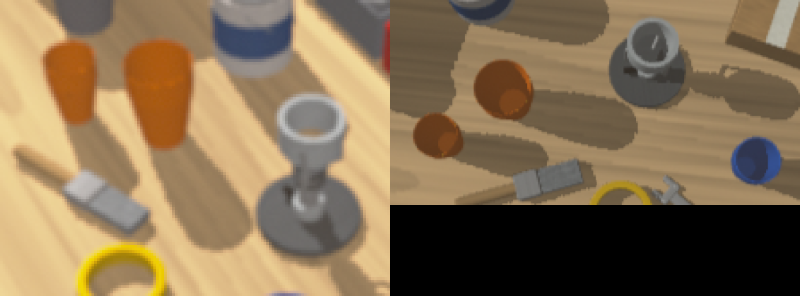

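The crop shows a small orange cup about 64 mm across and 93 mm high, which matches `orange`. The larger one is about 81 mm across and 120 mm high, so it is the look-alike. Heights agree with the given sizes: blue about 0.100, ring mouth about 0.164, inside 0.125 to 0.170. Now I'll check the real fingertip height and compute the first move.

```bash
cat >> h.py <<'E'
def inc(p,yaw=None,frm=None):
    o=bot.get_obs(); y0=o['ee_rot'][2]; d=np.array(p)-(o['eef_pos'] if frm is None else frm); c,s=np.cos(y0),np.sin(y0)
    t=0 if yaw is None else (y0-yaw+np.pi)%(2*np.pi)-np.pi
    return (np.array([c*d[0]+s*d[1], s*d[0]-c*d[1], -d[2]])*1000).round(1), round(t,3)
E
python3 - <<'E'
from h import *
c=dict(np.load('side0.npz')); P=cloud(c); m=(c['depth']>0)&(np.hypot(P[...,0]-.249,P[...,1]-.573)<.09)&(P[...,2]>.12)
Q=P[m]; print(len(Q),np.percentile(Q[:,2],[0,1,3,10]))
print(inc((.470,-.201,.20),1.017))
E
```

```text
2325 [0.24100806 0.24777665 0.26128164 0.30251375]
(array([-511.2, -621.3,    7.7]), np.float64(1.714))
```

Emit:
drive_tool --increments '[[[-511,-621,-40],1.714],[[-511,-621,-40],1.714],[[-511,-621,-40],1.714],[[-511,-621,-40],1.714],[[-511,-621,-40],1.714],[[-511,-621,-40],1.714],[[-511,-621,-40],1.714],[[-511,-621,-40],1.714],[[-511,-621,-40],1.714],[[-511,-621,-40],1.714],[[-511,-621,-40],1.714],[[-511,-621,-40],1.714],[[-511,-621,-40],1.714],[[-511,-621,-40],1.714],[[-511,-621,-40],1.714],[[-511,-621,-40],1.714],[[-511,-621,-40],1.714],[[-511,-621,-40],1.714],[[-511,-621,-40],1.714],[[-511,-621,-40],1.714]]' --claw 1 --newtons 25

```text
clock: 2.1
eef_pos: [0.4697, -0.199, 0.2481]
ee_rot: [-3.141, -0.0, 1.018]
contact_force: [0.4, -0.1, 1.3]
opening: 1.0
grasp_force: 0.0
```

```bash
python3 - <<'E'
from h import *
c=cam('side'); np.savez('side1.npz',**c); P=cloud(c); m=(c['depth']>0)&(np.hypot(P[...,0]-.47,P[...,1]+.2)<.09)&(P[...,2]>.13)
Q=P[m]; print(len(Q),np.percentile(Q[:,2],[0,1,3,10]))
m,P=blob(c,(300,230,350,290),BL); Q=P[m>0]; print(len(Q),np.percentile(Q[:,2],97))
cv2.imwrite('pics/s1.png',cv2.resize(c['bgr'][100:300,240:420],None,fx=3,fy=3,interpolation=3)[:600])
E
```

```text
8788 [0.28494332 0.31043449 0.33529328 0.37330024]
555 0.09742217097123684
```

View pics/s1.png

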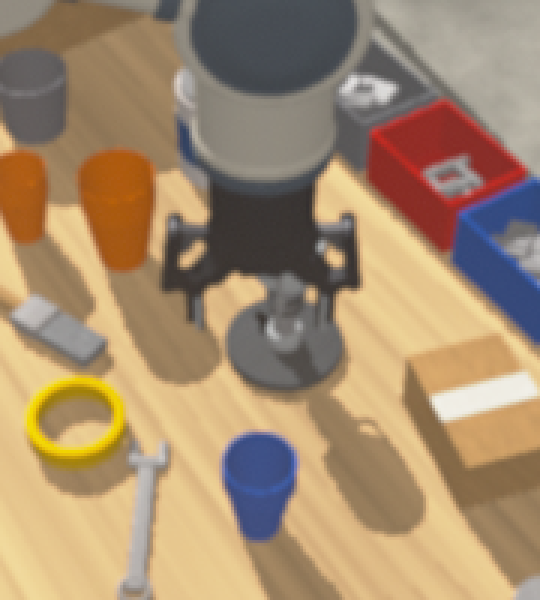

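The gripper hangs above the blue cup, with fingertips at full-image (306,209) and (349,210) and the cup at (326,262). I'll cast those rays onto the vertical finger plane to get the tip height.

```bash
python3 - <<'E'
from h import *
c=dict(np.load('side1.npz')); n=np.array([np.cos(1.018),np.sin(1.018),0]); p0=np.array([.4697,-.199,0])
o=-c['R'].T@c['t']
for u,v in((306,209),(348.7,210)):
    d=c['R'].T@np.array([(u-c['cx'])/c['f'],(v-c['cy'])/c['f'],1]); print((o+d*(n@(p0-o))/(n@d)).round(4))
E
```

```text
[ 0.4289 -0.1738  0.274 ]
[ 0.5137 -0.2262  0.2697]
```

```bash
python3 - <<'E'
from h import *
c=dict(np.load('side1.npz')); P=cloud(c)
for v in range(196,214,2): print(v,[(int(c['bgr'][v,u].mean()),P[v,u].round(3).tolist()) for u in (305,306,308)])
E
```

```text
196 [(54, [0.422, -0.184, 0.332]), (54, [0.423, -0.187, 0.334]), (103, [0.428, -0.187, 0.331])]
198 [(70, [0.422, -0.183, 0.325]), (76, [0.423, -0.187, 0.327]), (154, [0.577, 0.074, -0.001])]
200 [(103, [0.421, -0.184, 0.319]), (107, [0.425, -0.183, 0.316]), (157, [0.573, 0.067, -0.002])]
202 [(106, [0.421, -0.184, 0.312]), (109, [0.424, -0.184, 0.311]), (145, [0.57, 0.061, -0.005])]
204 [(106, [0.422, -0.183, 0.304]), (110, [0.424, -0.184, 0.304]), (141, [0.563, 0.05, 0.001])]
206 [(107, [0.42, -0.185, 0.301]), (110, [0.423, -0.185, 0.298]), (135, [0.559, 0.043, 0.0])]
208 [(120, [0.422, -0.181, 0.289]), (112, [0.422, -0.185, 0.293]), (113, [0.554, 0.036, 0.0])]
210 [(125, [0.543, 0.036, -0.004]), (119, [0.545, 0.033, -0.001]), (113, [0.552, 0.032, -0.004])]
212 [(127, [0.539, 0.028, -0.003]), (126, [0.542, 0.027, -0.003]), (122, [0.546, 0.023, -0.002])]
```

Emit:
drive_tool --increments '[[[0,0,40],0],[[0,0,80],0],[[0,0,80],0],[[0,0,80],0]]'

```text
clock: 2.55
eef_pos: [0.4701, -0.1998, 0.1689]
ee_rot: [-3.141, 0.0, 1.018]
contact_force: [0.1, -0.0, 0.8]
opening: 0.999
grasp_force: 0.0
```

```bash
cat > tip.py <<'E'
from h import *
o=bot.get_obs(); e=o['eef_pos']; print(o['clock'],e.round(4),o['contact_force'].round(1),o['opening'])
c=cam('side'); P=cloud(c); hsv=cv2.cvtColor(c['bgr'],cv2.COLOR_BGR2HSV)
n=np.array([np.cos(o['ee_rot'][2]),np.sin(o['ee_rot'][2])]); t=np.array([n[1],-n[0]])
d=(P[...,:2]-e[:2]); a=d@t; b=d@n
for s in(-1,1):
    m=(c['depth']>0)&(a*s>.028)&(a*s<.065)&(abs(b)<.025)&(P[...,2]>e[2]-.04)&(hsv[...,1]<110); Q=P[m]; print(s,len(Q),np.sort(Q[:,2])[:40:5].round(4), (a*s)[m][np.argsort(Q[:,2])[:20]].mean().round(4))
np.savez('side2.npz',**c)
E
python3 tip.py
```

```text
2.55 [ 0.4701 -0.1998  0.1689] [ 0.1 -0.   0.8] 0.9987633090833252
-1 694 [0.206  0.2119 0.2145 0.219  0.2214 0.2245 0.2261 0.2311] 0.0502
1 589 [0.2042 0.2104 0.2149 0.2181 0.2211 0.2239 0.2253 0.2299] 0.0463
```

Emit:
drive_tool --increments '[[[0,0,30],0],[[0,0,60],0],[[0,0,80],0],[[0,0,80],0],[[0,0,80],0]]'

```text
clock: 3.1
eef_pos: [0.4711, -0.2008, 0.0899]
ee_rot: [3.14, -0.0, 1.017]
contact_force: [-0.3, 0.2, 0.2]
opening: 0.998
grasp_force: 0.0
```

```bash
python3 tip.py; python3 - <<'E'
from h import *
c=dict(np.load('side2.npz')); cv2.imwrite('pics/s2.png',cv2.resize(c['bgr'][170:300,260:400],None,fx=4,fy=4,interpolation=3))
E
```

```text
3.1 [ 0.4711 -0.2008  0.0899] [-0.3  0.2  0.2] 0.9984392114364992
-1 612 [0.0669 0.0784 0.0894 0.0957 0.0992 0.1321 0.1365 0.1405] 0.0317
1 527 [0.0745 0.0969 0.0991 0.1299 0.1329 0.1365 0.1396 0.1422] 0.0359
```

View pics/s2.png

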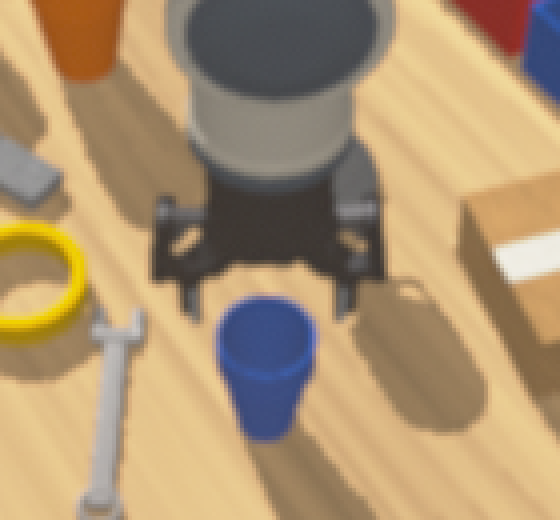

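Crop shows fingertips at (192,318) and (343,318), still about 30 mm above the blue rim at (267,305). So visible tips stand about 36 mm behind the reported TCP when open. I'll trust sight and descend in steps, checking force and the body's clearance.

Emit:
drive_tool --increments '[[[-1,0,8],0],[[-1,0,16],0],[[-1,0,25],0],[[-1,0,25],0]]'

```text
clock: 3.55
eef_pos: [0.4689, -0.2009, 0.062]
ee_rot: [-3.14, 0.0, 1.017]
contact_force: [-0.9, -0.2, 0.3]
opening: 1.001
grasp_force: 0.0
```

```bash
python3 tip.py; python3 - <<'E'
from h import *
o=bot.get_obs(); e=o['eef_pos']; c=dict(np.load('side2.npz')); P=cloud(c); hsv=cv2.cvtColor(c['bgr'],cv2.COLOR_BGR2HSV)
n=np.array([np.cos(1.017),np.sin(1.017)]); t=np.array([n[1],-n[0]]); d=P[...,:2]-e[:2]; a=d@t;b=d@n
for lo,hi in((-.065,-.04),(-.03,.03),(.04,.065)):
    m=(c['depth']>0)&(a>lo)&(a<hi)&(abs(b)<.06)&(P[...,2]>.05)&(hsv[...,2]<130)&~((hsv[...,0]>105)&(hsv[...,1]>120)); Q=P[m]; print(lo,len(Q),np.sort(Q[:,2])[:80:8].round(3))
m,P=blob(c,(300,220,350,290),BL); Q=P[m>0]; r=Q[Q[:,2]>np.percentile(Q[:,2],97)-.008]; print(np.percentile(Q[:,2],97),fitc(r[:,:2]))
E
```

```text
3.55 [ 0.4689 -0.2009  0.062 ] [-0.9 -0.2  0.3] 1.0010347284267391
-1 585 [0.0679 0.0793 0.0952 0.0965 0.0998 0.1047 0.1091 0.1119] 0.0309
1 531 [0.0727 0.0833 0.0966 0.0985 0.1009 0.1055 0.1076 0.1108] 0.0329
-0.065 282 [0.109 0.118 0.128 0.14  0.144 0.145 0.147 0.148 0.149 0.15 ]
-0.03 589 [0.054 0.073 0.081 0.097 0.16  0.164 0.165 0.168 0.17  0.173]
0.04 233 [0.106 0.112 0.125 0.132 0.139 0.143 0.145 0.146 0.148 0.149]
0.09827108813141834 (array([ 0.46819417, -0.20218298]), np.float64(0.031860802851745695))
```

Emit:
drive_tool --increments '[[[0,0,8],0],[[0,0,16],0],[[0,0,24],0],[[0,0,24],0],[[0,0,24],0]]'

```text
clock: 4.1
eef_pos: [0.4694, -0.2012, 0.0389]
ee_rot: [-3.141, 0.0, 1.017]
contact_force: [1.0, 1.4, -0.8]
opening: 0.997
grasp_force: 0.0
```

Emit:
drive_tool --increments '[[[0,0,0],0],[[0,0,0],0],[[0,0,0],0],[[0,0,0],0],[[0,0,0],0],[[0,0,0],0]]' --claw 0.6 --newtons 25

```text
clock: 4.7
eef_pos: [0.4697, -0.2013, 0.0396]
ee_rot: [3.141, 0.0, 1.017]
contact_force: [-0.6, -0.1, 6.0]
opening: 0.772
grasp_force: 27.0
```

Emit:
drive_tool --increments '[[[0,0,-10],0],[[0,0,-30],0],[[0,0,-70],0],[[0,0,-110],0],[[0,0,-150],0],[[0,0,-180],0],[[0,0,-200],0],[[0,0,-200],0],[[0,0,-200],0]]'

```text
clock: 5.6
eef_pos: [0.4693, -0.2011, 0.2392]
ee_rot: [3.141, 0.0, 1.017]
contact_force: [1.2, 0.3, -1.9]
opening: 0.771
grasp_force: 29.2
```

```bash
python3 - <<'E'
from h import *
print(bot.get_obs()['contact_force'],bot.get_obs()['opening'],bot.get_obs()['grasp_force'])
print(inc((.609,-.034,.24)))
E
```

```text
[ 1.19544404  0.30023378 -1.86125494] 0.771160575202259 29.151448966003954
(array([215.6,  30.9,  -0.8]), 0)
```

Held. The measured force fits a cup of roughly 0.1–0.2 kg. Moving above the ring.

Emit:
drive_tool --increments '[[[20,3,0],0],[[60,8,0],0],[[100,14,0],0],[[140,20,0],0],[[180,26,0],0],[[206,30,0],0],[[216,31,0],0],[[216,31,0],0],[[216,31,0],0],[[216,31,0],0]]'

```text
clock: 6.6
eef_pos: [0.6087, -0.0349, 0.2389]
ee_rot: [-3.141, 0.0, 1.016]
contact_force: [0.4, -0.4, -1.6]
opening: 0.771
grasp_force: 29.1
```

```bash
cat > fit.py <<'E'
from h import *
import sys
o=bot.get_obs(); print(o['clock'],o['eef_pos'].round(4),o['contact_force'].round(1))
c=cam('side'); np.savez('side3.npz',**c)
cv2.imwrite(sys.argv[1],cv2.resize(c['bgr'][100:250,260:410],None,fx=4,fy=4,interpolation=3))
m,P=blob(c,(280,90,400,240),BL,.1); Q=P[m>0]; print(len(Q),Q.min(0).round(4),Q.max(0).round(4))
E
python3 fit.py pics/s3.png
```

```text
6.6 [ 0.6087 -0.0349  0.2389] [ 0.4 -0.4 -1.6]
699 [ 0.5589 -0.0692  0.2016] [6.412e-01 1.000e-04 4.500e-01]
```

View pics/s3.png

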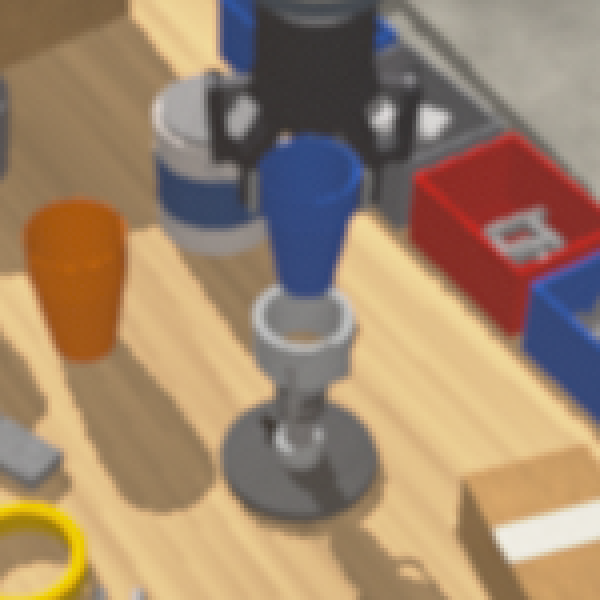

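The blue cup hangs above the ring: rim at crop (310,168), foot at (300,285), ring mouth at (303,318). Next I fit fixed-radius circles to depth slices of cup and ring, from both cameras, so the camera bias cancels.

```bash
cat > axis.py <<'E'
from h import *
from scipy.optimize import least_squares
def fixr(p,r,c0):
    # outer surface: r is per-point radius
    s=least_squares(lambda q:np.hypot(*(p-q).T)-r,c0,loss='soft_l1',f_scale=.002); return s.x,np.sqrt(np.mean(s.fun**2))
def slices(P,m,rf,zs,c0,cam,w=.008):
    for z in zs:
        k=m&(abs(P[...,2]-z)<w); q=P[k]
        if len(q)<15: print(z,len(q)); continue
        # keep points facing the camera (outer surface)
        v=(cam[:2]-np.array(c0)); v/=np.linalg.norm(v); f=((q[:,:2]-c0)@v)>-.005; q=q[f]
        if len(q)<10: continue
        x,e=fixr(q[:,:2],rf(q[:,2]),c0); print('  z',round(z,3),'n',len(q),x.round(4),'rms',round(e,4))
def run(foot,c0,col,rfun,H,ringtop=.164,ringc=(.609,-.034)):
    o=bot.get_obs(); print(o['eef_pos'].round(4))
    c=cam('side'); P=cloud(c); C=-c['R'].T@c['t']; hsv=cv2.cvtColor(c['bgr'],cv2.COLOR_BGR2HSV)
    near=(c['depth']>0)&(np.hypot(P[...,0]-c0[0],P[...,1]-c0[1])<.055)
    m=near&(cv2.inRange(hsv,*col)>0)
    f=foot-.0025
    print('cup'); slices(P,m,lambda z:rfun(z-f),[foot+h for h in H],c0,C)
    print('ring'); near=(c['depth']>0)&(np.hypot(P[...,0]-ringc[0],P[...,1]-ringc[1])<.055)&(hsv[...,1]<100); 
    slices(P,near,lambda z:.036+0*z,[ringtop-.012,ringtop-.022,ringtop-.03],ringc,C)
    q=P[near&(P[...,2]<ringtop+.01)&(P[...,2]>ringtop-.01)]; print('ringtop',np.percentile(q[:,2],[80,95,99]).round(4))
    return c,P,m
rb=lambda h:np.where(h>70e-3,.0335,.02+.16*h)
ro=lambda h:np.where(h>65e-3,.032,.0214+.16*h)
if __name__=='__main__': run(.2,(.609,-.034),BL,rb,[.01,.025,.04,.055,.078,.09])
E
python3 axis.py
```

```text
[ 0.6089 -0.0349  0.2391]
cup
  z 0.21 n 29 [ 0.6085 -0.0338] rms 0.0012
  z 0.225 n 45 [ 0.6081 -0.0344] rms 0.0012
  z 0.24 n 54 [ 0.6081 -0.0341] rms 0.0014
  z 0.255 n 62 [ 0.6078 -0.0334] rms 0.0012
  z 0.278 n 95 [ 0.6081 -0.0335] rms 0.0014
  z 0.29 n 118 [ 0.6076 -0.0337] rms 0.0014
ring
  z 0.152 n 132 [ 0.6088 -0.0311] rms 0.0026
  z 0.142 n 96 [ 0.6083 -0.0323] rms 0.0014
  z 0.134 n 93 [ 0.6085 -0.0322] rms 0.0017
ringtop [0.1607 0.1619 0.1631]
```

Both axes are upright, and the cup is only 1.8 mm off in y. I correct that and lower towards the expected contact, at about TCP z 0.144.

Emit:
drive_tool --increments '[[[1.5,-1,10],0],[[1.5,-1,35],0],[[1.5,-1,55],0],[[1.5,-1,70],0],[[1.5,-1,78],0],[[1.5,-1,82],0],[[1.5,-1,82],0],[[1.5,-1,82],0]]'

```text
clock: 7.5
eef_pos: [0.6099, -0.0321, 0.1578]
ee_rot: [3.141, -0.0, 1.017]
contact_force: [0.8, 0.0, -1.1]
opening: 0.773
grasp_force: 29.1
```

Emit:
drive_tool --increments '[[[0,0,1],0],[[0,0,2],0],[[0,0,3],0],[[0,0,4],0],[[0,0,4],0],[[0,0,4],0]]'

```text
clock: 8.1
eef_pos: [0.6095, -0.0321, 0.1532]
ee_rot: [-3.142, 0.0, 1.017]
contact_force: [0.9, 0.5, -2.2]
opening: 0.771
grasp_force: 29.1
```

Emit:
drive_tool --increments '[[[0,0,1],0],[[0,0,2],0],[[0,0,3],0],[[0,0,3],0],[[0,0,3],0]]'

```text
clock: 8.6
eef_pos: [0.6095, -0.0321, 0.1501]
ee_rot: [-3.142, 0.0, 1.017]
contact_force: [0.4, 0.2, -1.6]
opening: 0.772
grasp_force: 29.1
```

Emit:
drive_tool --increments '[[[0,0,1],0],[[0,0,2],0],[[0,0,2],0],[[0,0,2],0]]'

```text
clock: 9.0
eef_pos: [0.6094, -0.0321, 0.1481]
ee_rot: [-3.141, 0.0, 1.017]
contact_force: [0.4, -0.3, -1.9]
opening: 0.771
grasp_force: 29.1
```

Emit:
drive_tool --increments '[[[0,0,1],0],[[0,0,2],0],[[0,0,2],0],[[0,0,2],0]]'

```text
clock: 9.4
eef_pos: [0.6095, -0.0321, 0.1461]
ee_rot: [-3.141, 0.0, 1.017]
contact_force: [1.5, -0.8, -1.0]
opening: 0.775
grasp_force: 29.1
```

Emit:
drive_tool --increments '[[[0,0,1],0],[[0,0,1.5],0],[[0,0,1.5],0],[[0,0,1.5],0]]'

```text
clock: 9.8
eef_pos: [0.6095, -0.0321, 0.1447]
ee_rot: [3.142, -0.0, 1.017]
contact_force: [-0.6, -0.2, -0.3]
opening: 0.776
grasp_force: 29.1
```

Emit:
drive_tool --increments '[[[0,0,0.7],0],[[0,0,0.7],0],[[0,0,0.7],0]]'

```text
clock: 10.1
eef_pos: [0.6095, -0.0321, 0.144]
ee_rot: [3.141, 0.0, 1.017]
contact_force: [0.1, -1.6, -1.6]
opening: 0.778
grasp_force: 29.1
```

Emit:
drive_tool --increments '[[[0,0,0.7],0],[[0,0,0.7],0],[[0,0,0.7],0]]'

```text
clock: 10.4
eef_pos: [0.6095, -0.0321, 0.1433]
ee_rot: [3.141, -0.0, 1.017]
contact_force: [0.1, -1.2, -0.5]
opening: 0.772
grasp_force: 29.2
```

Emit:
drive_tool --increments '[[[0,0,0.5],0],[[0,0,1],0],[[0,0,1],0]]'

```text
clock: 10.7
eef_pos: [0.6096, -0.0321, 0.1423]
ee_rot: [3.141, 0.0, 1.017]
contact_force: [0.1, -2.0, 0.5]
opening: 0.773
grasp_force: 29.2
```

Emit:
drive_tool --increments '[[[0,0,0.5],0],[[0,0,1],0],[[0,0,1],0]]'

```text
clock: 11.0
eef_pos: [0.6096, -0.0321, 0.1413]
ee_rot: [3.141, 0.0, 1.017]
contact_force: [0.9, -3.8, 0.9]
opening: 0.769
grasp_force: 29.3
```

A sideways force is building (-y), so I ease 0.8 mm that way.

Emit:
drive_tool --increments '[[[-0.7,0.4,0],0],[[-0.7,0.4,0],0],[[-0.7,0.4,0],0]]'

```text
clock: 11.3
eef_pos: [0.6093, -0.0328, 0.1411]
ee_rot: [-3.141, -0.0, 1.017]
contact_force: [0.5, -1.1, -1.9]
opening: 0.776
grasp_force: 29.1
```

Emit:
drive_tool --increments '[[[0,0,0.5],0],[[0,0,1],0],[[0,0,1],0]]'

```text
clock: 11.6
eef_pos: [0.6095, -0.0328, 0.1402]
ee_rot: [-3.142, -0.0, 1.017]
contact_force: [0.6, -0.2, -1.3]
opening: 0.779
grasp_force: 29.1
```

Emit:
drive_tool --increments '[[[0,0,0.5],0],[[0,0,1],0],[[0,0,1.5],0],[[0,0,1.5],0]]'

```text
clock: 12.0
eef_pos: [0.6095, -0.0328, 0.1388]
ee_rot: [3.142, -0.0, 1.017]
contact_force: [0.1, -0.5, 1.5]
opening: 0.775
grasp_force: 29.3
```

Emit:
drive_tool --increments '[[[0,0,0.5],0],[[0,0,1],0],[[0,0,1],0]]'

```text
clock: 12.3
eef_pos: [0.6095, -0.0328, 0.1378]
ee_rot: [3.141, -0.0, 1.017]
contact_force: [0.4, 1.2, 3.7]
opening: 0.775
grasp_force: 29.4
```

The force now rises 2 N per mm, which is the ring spring, with almost no side force: the cup is seated. I ease back 1 mm and release.

Emit:
drive_tool --increments '[[[0,0,-1],0],[[0,0,-1],0],[[0,0,-1],0]]'

```text
clock: 12.6
eef_pos: [0.6095, -0.0328, 0.1388]
ee_rot: [-3.142, 0.0, 1.017]
contact_force: [1.0, -0.1, 1.7]
opening: 0.775
grasp_force: 29.3
```

Emit:
drive_tool --increments '[[[0,0,0],0],[[0,0,0],0],[[0,0,0],0],[[0,0,0],0],[[0,0,0],0]]' --claw 1

```text
clock: 13.1
eef_pos: [0.6094, -0.0329, 0.1388]
ee_rot: [-3.142, 0.0, 1.017]
contact_force: [-0.4, 0.0, -0.4]
opening: 0.999
grasp_force: 0.0
```

Emit:
drive_tool --increments '[[[0,0,-10],0],[[0,0,-30],0],[[0,0,-70],0],[[0,0,-110],0],[[0,0,-110],0],[[0,0,-110],0]]'

```text
clock: 13.7
eef_pos: [0.6099, -0.0329, 0.2502]
ee_rot: [3.139, -0.001, 1.017]
contact_force: [0.8, -0.2, -0.2]
opening: 1.003
grasp_force: 0.0
```

```bash
python3 fit.py pics/s4.png; python3 - <<'E'
import axis
from axis import *
run(.102,(.609,-.0335),BL,rb,[.065,.078,.085,.092])
c=cam('top'); P=cloud(c); m=(cv2.inRange(cv2.cvtColor(c['bgr'],cv2.COLOR_BGR2HSV),*BL)>0)&(np.hypot(P[...,0]-.609,P[...,1]+.033)<.05); q=P[m]; print('top',len(q), np.percentile(q[:,2],97) if len(q) else 0)
print(inc((.457,.267,.25),2.24), bot.get_obs()['clock'])
E
```

```text
13.7 [ 0.6099 -0.0329  0.2502] [ 0.8 -0.2 -0.2]
399 [ 0.5719 -0.0674  0.1469] [0.6403 0.0007 0.4193]
[ 0.6093 -0.0328  0.249 ]
cup
  z 0.167 n 18 [ 0.6086 -0.0315] rms 0.001
  z 0.18 n 73 [ 0.6083 -0.0319] rms 0.0014
  z 0.187 n 91 [ 0.6087 -0.0322] rms 0.0016
  z 0.194 n 84 [ 0.6091 -0.032 ] rms 0.0017
ring
  z 0.152 n 131 [ 0.6092 -0.0314] rms 0.0027
  z 0.142 n 96 [ 0.6084 -0.0321] rms 0.0014
  z 0.134 n 102 [ 0.6083 -0.0324] rms 0.0016
ringtop [0.1621 0.1707 0.1731]
top 34 0.20172246514226239
(array([ 175.1, -286.8,   -2.1]), np.float64(-1.223)) 13.85
```

View pics/s4.png

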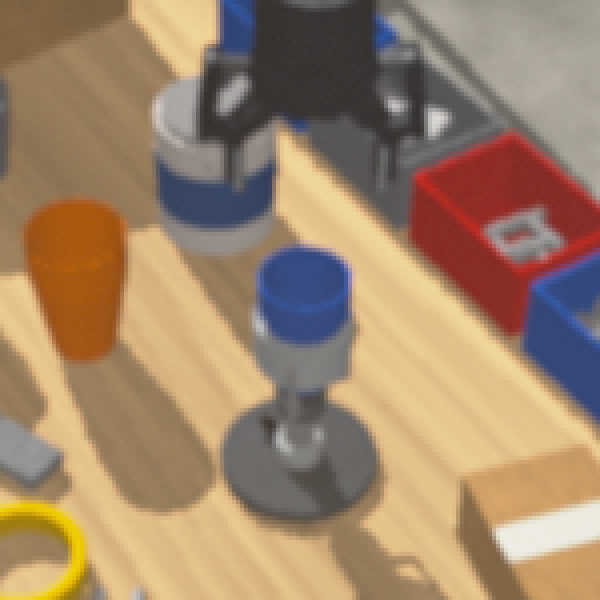

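Blue rests upright in the ring: rim at crop (305,280), axis within 0.5 mm of the ring's, rim z about 0.200. Now to the small orange cup.

Emit:
drive_tool --increments '[[[175,-287,-2],-1.223],[[175,-287,-2],-1.223],[[175,-287,-2],-1.223],[[175,-287,-2],-1.223],[[175,-287,-2],-1.223],[[175,-287,-2],-1.223],[[175,-287,-2],-1.223],[[175,-287,-2],-1.223],[[175,-287,-2],-1.223],[[175,-287,-2],-1.223],[[175,-287,-2],-1.223],[[175,-287,-2],-1.223]]' --claw 1

```text
clock: 15.05
eef_pos: [0.4578, 0.2663, 0.2506]
ee_rot: [-3.141, -0.0, 2.236]
contact_force: [0.7, -0.1, 0.8]
opening: 1.003
grasp_force: 0.0
```

```bash
python3 - <<'E'
from axis import *
o=bot.get_obs(); print(o['clock'],o['eef_pos'].round(4),o['ee_rot'].round(3))
c=cam('side'); P=cloud(c); C=-c['R'].T@c['t']; c0=(.4545,.2655)
m=(cv2.inRange(cv2.cvtColor(c['bgr'],cv2.COLOR_BGR2HSV),*OR)>0)&(np.hypot(P[...,0]-c0[0],P[...,1]-c0[1])<.05)&(c['depth']>0)
slices(P,m,lambda z:ro(z+.0025),[.02,.04,.06,.075,.085],c0,C)
E
```

```text
15.05 [0.4578 0.2663 0.2506] [-3.141 -0.     2.236]
  z 0.02 n 37 [0.4556 0.2676] rms 0.0014
  z 0.04 n 44 [0.4558 0.2674] rms 0.0012
  z 0.06 n 56 [0.4559 0.2675] rms 0.0016
  z 0.075 n 79 [0.4555 0.2675] rms 0.002
  z 0.085 n 64 [0.4555 0.2678] rms 0.0017
```

Emit:
drive_tool --increments '[[[1,0,40],0],[[1,0,80],0],[[1,0,120],0],[[1,0,150],0],[[1,0,175],0],[[1,0,190],0],[[1,0,202],0],[[1,0,210],0],[[1,0,212],0],[[1,0,212],0]]'

```text
clock: 16.1
eef_pos: [0.4571, 0.2678, 0.039]
ee_rot: [3.141, 0.0, 2.239]
contact_force: [0.7, 0.9, 0.7]
opening: 0.999
grasp_force: 0.0
```

Emit:
drive_tool --increments '[[[0,0,0],0],[[0,0,0],0],[[0,0,0],0],[[0,0,0],0],[[0,0,0],0],[[0,0,0],0]]' --claw 0.6 --newtons 25

```text
clock: 16.7
eef_pos: [0.4573, 0.268, 0.0396]
ee_rot: [3.14, 0.0, 2.24]
contact_force: [0.3, -0.0, 5.5]
opening: 0.735
grasp_force: 25.8
```

Emit:
drive_tool --increments '[[[0,0,-10],0],[[0,0,-30],0],[[0,0,-70],0],[[0,0,-110],0],[[0,0,-150],0],[[0,0,-190],0],[[0,0,-225],0],[[0,0,-240],0],[[0,0,-240],0],[[0,0,-240],0]]'

```text
clock: 17.7
eef_pos: [0.4564, 0.2675, 0.2785]
ee_rot: [-3.141, -0.0, 2.24]
contact_force: [-0.7, -0.4, -2.4]
opening: 0.735
grasp_force: 28.7
```

```bash
python3 - <<'E'
from h import *
print(inc((.6095,-.0328,.28),1.017))
E
```

```text
(array([-330.6,  -66.1,   -1.5]), np.float64(1.223))
```

Emit:
drive_tool --increments '[[[-20,-4,0],0.08],[[-50,-10,0],0.18],[[-85,-17,0],0.3],[[-120,-24,0],0.42],[[-155,-31,0],0.54],[[-190,-38,0],0.66],[[-225,-45,0],0.78],[[-260,-52,0],0.9],[[-295,-59,0],1.02],[[-318,-64,0],1.14],[[-331,-66,0],1.223],[[-331,-66,0],1.223],[[-331,-66,0],1.223],[[-331,-66,0],1.223]]'

```text
clock: 19.1
eef_pos: [0.6097, -0.032, 0.2781]
ee_rot: [-3.14, 0.0, 1.019]
contact_force: [0.6, 1.2, -1.7]
opening: 0.741
grasp_force: 28.6
```

```bash
python3 - <<'E'
from axis import *
o=bot.get_obs(); print(o['clock'],o['eef_pos'].round(4),o['ee_rot'].round(3),o['contact_force'].round(1))
c=cam('side'); P=cloud(c); C=-c['R'].T@c['t']; c0=(.6087,-.032); hsv=cv2.cvtColor(c['bgr'],cv2.COLOR_BGR2HSV)
near=(np.hypot(P[...,0]-c0[0],P[...,1]-c0[1])<.055)&(c['depth']>0)
foot=o['eef_pos'][2]-.0395; print('orange',foot)
slices(P,near&(cv2.inRange(hsv,*OR)>0),lambda z:ro(z-foot+.0025),[foot+h for h in(.01,.025,.04,.055,.075,.085)],c0,C)
print('blue'); slices(P,near&(cv2.inRange(hsv,*BL)>0)&(P[...,2]<.21),lambda z:rb(z-.0975),[.178,.185,.192],c0,C)
cv2.imwrite('pics/s5.png',cv2.resize(c['bgr'][80:230,260:410],None,fx=4,fy=4,interpolation=3))
E
```

```text
19.1 [ 0.6097 -0.032   0.2781] [-3.14   0.     1.019] [ 0.6  1.2 -1.7]
orange 0.23864258604080277
  z 0.249 n 54 [ 0.6084 -0.0325] rms 0.001
  z 0.264 n 62 [ 0.608  -0.0325] rms 0.001
  z 0.279 n 79 [ 0.6077 -0.0324] rms 0.0012
  z 0.294 n 87 [ 0.608  -0.0323] rms 0.001
  z 0.314 n 114 [ 0.6073 -0.0321] rms 0.0013
  z 0.324 n 123 [ 0.6075 -0.032 ] rms 0.0013
blue
  z 0.178 n 74 [ 0.6086 -0.0318] rms 0.0015
  z 0.185 n 88 [ 0.6088 -0.0317] rms 0.0016
  z 0.192 n 89 [ 0.6088 -0.0317] rms 0.0017
```

View pics/s5.png

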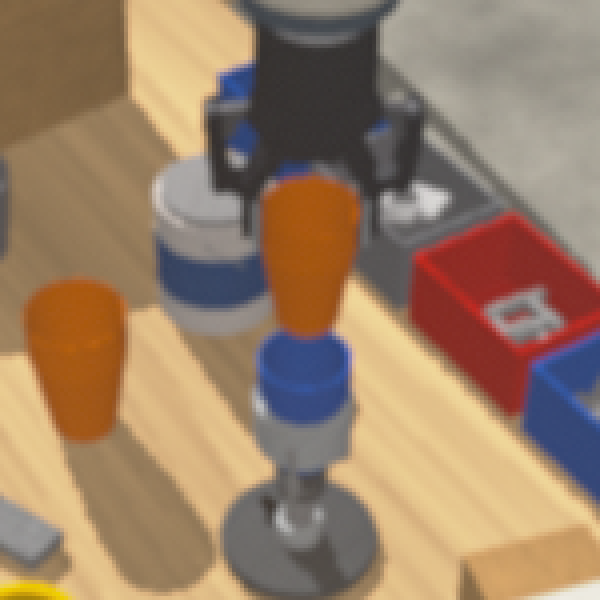

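The orange cup hangs upright above blue: foot at crop (305,330), blue rim at (304,355), about 0.9 mm off. I correct and lower; contact is expected at TCP z 0.174 to 0.183.

Emit:
drive_tool --increments '[[[0.9,0.3,10],0],[[0.9,0.3,35],0],[[0.9,0.3,58],0],[[0.9,0.3,74],0],[[0.9,0.3,84],0],[[0.9,0.3,88],0],[[0.9,0.3,88],0],[[0.9,0.3,88],0]]'

```text
clock: 19.95
eef_pos: [0.6115, -0.0322, 0.1915]
ee_rot: [3.141, -0.0, 1.017]
contact_force: [-0.2, -0.1, -2.0]
opening: 0.733
grasp_force: 28.7
```

Emit:
drive_tool --increments '[[[0,0,1],0],[[0,0,2],0],[[0,0,3],0],[[0,0,4],0],[[0,0,4],0],[[0,0,4],0]]'

```text
clock: 20.55
eef_pos: [0.611, -0.0322, 0.1867]
ee_rot: [-3.141, 0.0, 1.017]
contact_force: [0.5, 0.2, -1.8]
opening: 0.731
grasp_force: 28.7
```

Emit:
drive_tool --increments '[[[0,0,1],0],[[0,0,2],0],[[0,0,2],0],[[0,0,2],0]]'

```text
clock: 20.95
eef_pos: [0.611, -0.0322, 0.1847]
ee_rot: [-3.141, -0.0, 1.017]
contact_force: [-0.3, 1.7, -1.0]
opening: 0.733
grasp_force: 28.7
```

Emit:
drive_tool --increments '[[[0.4,-0.8,0],0],[[0.4,-0.8,0],0],[[0.4,-0.8,0],0]]'

```text
clock: 21.25
eef_pos: [0.6107, -0.0315, 0.1848]
ee_rot: [3.141, 0.0, 1.017]
contact_force: [-0.7, 0.8, -1.7]
opening: 0.735
grasp_force: 28.6
```

Emit:
drive_tool --increments '[[[0,0,0.7],0],[[0,0,1.5],0],[[0,0,1.5],0],[[0,0,1.5],0]]'

```text
clock: 21.65
eef_pos: [0.6106, -0.0315, 0.1832]
ee_rot: [-3.141, 0.0, 1.017]
contact_force: [-0.1, -0.1, -1.6]
opening: 0.734
grasp_force: 28.6
```

Emit:
drive_tool --increments '[[[0,0,0.5],0],[[0,0,1],0],[[0,0,1],0]]'

```text
clock: 21.95
eef_pos: [0.6106, -0.0315, 0.1822]
ee_rot: [-3.141, 0.0, 1.017]
contact_force: [-0.5, 0.8, -1.8]
opening: 0.737
grasp_force: 28.6
```

Emit:
drive_tool --increments '[[[0,0,0.5],0],[[0,0,1],0],[[0,0,1.5],0],[[0,0,1.5],0]]'

```text
clock: 22.35
eef_pos: [0.6105, -0.0314, 0.1807]
ee_rot: [-3.141, 0.0, 1.017]
contact_force: [-0.4, 0.1, -1.2]
opening: 0.738
grasp_force: 28.7
```

Emit:
drive_tool --increments '[[[0,0,0.5],0],[[0,0,1],0],[[0,0,1],0]]'

```text
clock: 22.65
eef_pos: [0.6105, -0.0314, 0.1797]
ee_rot: [-3.141, 0.0, 1.017]
contact_force: [-0.4, 1.8, -0.0]
opening: 0.737
grasp_force: 28.7
```

Emit:
drive_tool --increments '[[[0.4,-0.2,0],0],[[0.4,-0.2,0.5],0],[[0.4,-0.2,0.5],0],[[0.4,-0.2,0.5],0]]'

```text
clock: 23.05
eef_pos: [0.6106, -0.0311, 0.1793]
ee_rot: [3.142, 0.0, 1.017]
contact_force: [-1.1, 0.2, 0.8]
opening: 0.73
grasp_force: 28.8
```

Emit:
drive_tool --increments '[[[0,0,0.5],0],[[0,0,1],0],[[0,0,1],0]]'

```text
clock: 23.35
eef_pos: [0.6106, -0.031, 0.1783]
ee_rot: [-3.142, 0.0, 1.017]
contact_force: [-1.3, 0.4, 1.4]
opening: 0.732
grasp_force: 28.9
```

Emit:
drive_tool --increments '[[[-0.2,-0.3,0],0],[[-0.2,-0.3,0.5],0],[[-0.2,-0.3,1],0],[[-0.2,-0.3,1],0],[[-0.2,-0.3,1],0]]'

```text
clock: 23.85
eef_pos: [0.6104, -0.0311, 0.1774]
ee_rot: [3.141, -0.0, 1.017]
contact_force: [-1.5, 0.6, 1.8]
opening: 0.736
grasp_force: 29.0
```

Emit:
drive_tool --increments '[[[-0.2,-0.4,0],0],[[-0.2,-0.4,0.5],0],[[-0.2,-0.4,1],0],[[-0.2,-0.4,1],0],[[-0.2,-0.4,1],0]]'

```text
clock: 24.35
eef_pos: [0.61, -0.0311, 0.1764]
ee_rot: [3.141, -0.0, 1.017]
contact_force: [0.9, -0.6, 4.0]
opening: 0.731
grasp_force: 29.1
```

```bash
cat > nest.py <<'E'
from axis import *
o=bot.get_obs(); print(o['clock'],o['eef_pos'].round(4),o['contact_force'].round(1))
c=cam('side'); P=cloud(c); C=-c['R'].T@c['t']; c0=(.6087,-.032); hsv=cv2.cvtColor(c['bgr'],cv2.COLOR_BGR2HSV)
near=(np.hypot(P[...,0]-c0[0],P[...,1]-c0[1])<.055)&(c['depth']>0); mo=near&(cv2.inRange(hsv,*OR)>0); mb=near&(cv2.inRange(hsv,*BL)>0)
zo=np.percentile(P[mo][:,2],97); zb=np.percentile(P[mb][:,2],97); print('tops raw',zo,zb)
f=zo-.0945
print('orange'); slices(P,mo,lambda z:ro(z-f),[zo-.025,zo-.016,zo-.008],c0,C)
print('blue'); slices(P,mb,lambda z:rb(z-zb+.0995),[zb-.022,zb-.014,zb-.007],c0,C,.006)
print('ring'); slices(P,near&(hsv[...,1]<100),lambda z:.036+0*z,[.152,.142,.134],c0,C)
import sys
if len(sys.argv)>1: cv2.imwrite(sys.argv[1],cv2.resize(c['bgr'][80:230,260:410],None,fx=4,fy=4,interpolation=3))
E
python3 nest.py
```

```text
24.35 [ 0.61   -0.0311  0.1764] [ 0.9 -0.6  4. ]
tops raw 0.2302883871124996 0.19268816970852057
orange
  z 0.205 n 77 [ 0.608  -0.0314] rms 0.0012
  z 0.214 n 95 [ 0.6081 -0.0315] rms 0.0013
  z 0.222 n 91 [ 0.608  -0.0318] rms 0.0013
blue
  z 0.171 n 39 [ 0.6086 -0.0318] rms 0.0011
  z 0.179 n 61 [ 0.6083 -0.0317] rms 0.0015
  z 0.186 n 63 [ 0.6088 -0.0321] rms 0.0016
ring
  z 0.152 n 142 [ 0.6093 -0.0307] rms 0.0026
  z 0.142 n 96 [ 0.6087 -0.032 ] rms 0.0015
  z 0.134 n 95 [ 0.6084 -0.0321] rms 0.0015
```

Seated: 2.2 N per mm, side force under 1 N, axes within 0.7 mm. I back off 1 mm, release and withdraw.

Emit:
drive_tool --increments '[[[0,0,-1],0],[[0,0,-1],0],[[0,0,-1],0]]'

```text
clock: 24.7
eef_pos: [0.6099, -0.031, 0.1773]
ee_rot: [3.141, -0.0, 1.017]
contact_force: [1.8, -1.3, 1.1]
opening: 0.736
grasp_force: 29.0
```

Emit:
drive_tool --increments '[[[0,0,0],0],[[0,0,0],0],[[0,0,0],0],[[0,0,0],0],[[0,0,0],0]]' --claw 1

```text
clock: 25.2
eef_pos: [0.6097, -0.031, 0.1772]
ee_rot: [-3.141, 0.0, 1.017]
contact_force: [-0.0, -0.9, -0.4]
opening: 0.999
grasp_force: 0.0
```

Emit:
drive_tool --increments '[[[0,0,-10],0],[[0,0,-30],0],[[0,0,-70],0],[[0,0,-100],0],[[0,0,-100],0],[[0,0,-100],0],[[0,0,-100],0]]'

```text
clock: 25.9
eef_pos: [0.6093, -0.0309, 0.2766]
ee_rot: [-3.14, 0.001, 1.017]
contact_force: [-1.1, 0.5, -0.5]
opening: 1.002
grasp_force: 0.0
```

```bash
python3 nest.py pics/s6.png
```

```text
25.9 [ 0.6093 -0.0309  0.2766] [-1.1  0.5 -0.5]
tops raw 0.23058886664032865 0.1951949097919346
orange
  z 0.206 n 69 [ 0.6088 -0.0314] rms 0.0014
  z 0.215 n 96 [ 0.6085 -0.0316] rms 0.0015
  z 0.223 n 106 [ 0.6085 -0.0319] rms 0.0014
blue
  z 0.173 n 40 [ 0.6089 -0.0312] rms 0.0013
  z 0.181 n 60 [ 0.6088 -0.0318] rms 0.0013
  z 0.188 n 55 [ 0.6087 -0.0322] rms 0.0013
ring
  z 0.152 n 134 [ 0.6091 -0.0314] rms 0.0025
  z 0.142 n 91 [ 0.6087 -0.0322] rms 0.0014
  z 0.134 n 101 [ 0.6084 -0.0323] rms 0.0015
```

View pics/s6.png

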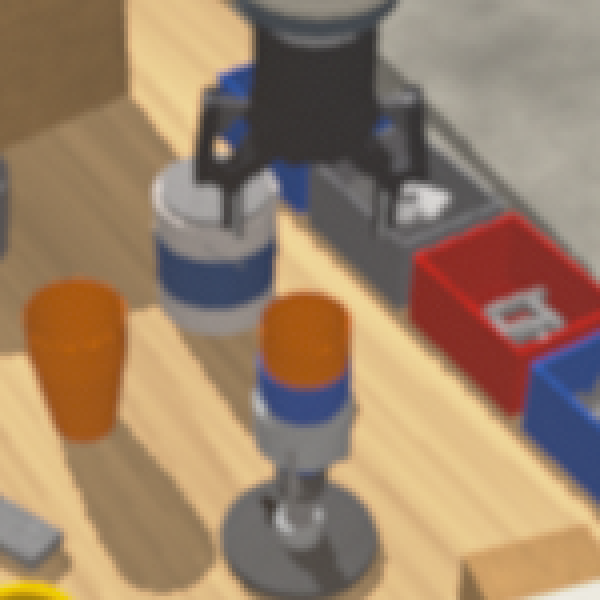

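The orange cup (crop (305,335)) sits upright in blue, about 35 mm showing, and blue sits in the ring. The axes agree within 0.5 mm and the gripper is clear. Handing in.

```bash
python3 -c "from plant import bot; print(bot.close_job())"
```

```text
the job is handed in; nothing more can be done
None
```

The job is handed in at about 26 s: blue rests upright in the stand's ring and the small orange cup upright in blue, each released with no push over about 6 N measured, and no contact seen with anything else.

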